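# Put the microwave parts back in their trays

## Task

Put the three microwave parts on the blue work board away, each in the white tray made for its outline: the gold waveguide module in the big oblong tray, the open-topped antenna tower in the square tray and the black finned attenuator in the narrow tray. Each must lie flat on its tray's floor, in the middle of the tray and lengthwise along it (the tower stands upright and must not be tipped over), released and at rest. Leave the solder spool and the slate-coloured block where they are.

Things in the scene. Friction and masses are not known exactly. Their poses are not given: they have to be found in the camera images.
- module_mid (a point): centre of the gold waveguide module: a plain gold box, 42 mm along its x, 84 mm long along its y, 34 mm high, with a short black cap (14 mm long) on its -x side; about 0.28 kg, lying on a fixed blue work board whose top is 20 mm above the bench, loose. The point is the centre of the gold box, 17 mm above its underside (the cap not counted). Grip across the 42 mm. z up, any yaw
- tower_mid (a point): centre of the antenna tower: four white square corner posts, olive boards between them, open top, white base plate 64 x 64 x 6 mm; 80 mm high, 0.09 kg, standing on the blue work board (top 20 mm above the bench), loose. Posts 54 mm over their outer faces along x and y; the boards lie 2 to 4 mm further in. The point is on the posts' axis, 40 mm above the underside. z up, any yaw
- pad_mid (a point): centre of the black finned coaxial attenuator: a finned black body 20 mm wide (x), 41 mm long (y), 20 mm high, with a silvery connector at each end (58 mm long over all, along y); 0.06 kg, lying on a fixed blue work board whose top is 20 mm above the bench, loose. The point is the centre of the body, 10 mm above its underside. Grip across the 20 mm. z up, any yaw
- tray_module: big oblong tray, for the gold module. A shallow white printed tray with a grey floor, fixed on the blue work board; inside 70 x 104 mm (its x by its y), walls 4 mm thick round that. Origin: centre of its underside; floor 2 mm above the origin, top of the lip 5 mm above it. z up; its y points roughly towards or away from the robot, within 0.3 rad
- tray_tower: square tray, for the antenna tower. A shallow white printed tray with a grey floor, fixed on the blue work board; inside 84 x 84 mm (its x by its y), walls 4 mm thick round that. Origin: centre of its underside; floor 2 mm above the origin, top of the lip 5 mm above it. z up; its y points roughly towards or away from the robot, within 0.3 rad
- tray_pad: narrow oblong tray, for the attenuator. A shallow white printed tray with a grey floor, fixed on the blue work board; inside 40 x 78 mm (its x by its y), walls 4 mm thick round that. Origin: centre of its underside; floor 2 mm above the origin, top of the lip 5 mm above it. z up; its y points roughly towards or away from the robot, within 0.3 rad
- spool_mid (a point): bystander: solder spool, black flanges and silver wire, standing on the bench left of the board, 54 mm across and 40 mm high, loose; the point is its centre, 20 mm up. Do not move it
- block_mid (a point): bystander: slate-coloured printed block, 30 x 30 mm and 28 mm high, standing on the bench left of the board, loose; the point is its centre, 14 mm up. Do not move it

How it is judged (in metres and radians):
At the end, for the whole second after the job is handed in: Each part rests on the floor of its own tray (height within 4 mm), centre within 15 mm of the tray's, upright within 0.12 rad; module and attenuator lie along their trays within 0.4 rad, either way round; all at rest, released (horizontal distance between module_mid and tray_module below 0.015 m and z of module_mid in the frame of tray_module between 0.015 and 0.023 m and angle between each of module_mid, tower_mid, pad_mid's own z axis and vertical below 0.12 rad and linear speed of each of module, tower, pad below 0.02 m/s and contact force between each of module, tower, pad and the fingers below 0.05 N and angle between the y axis of module_mid and the y axis of tray_module, either way round below 0.4 rad and horizontal distance between tower_mid and tray_tower below 0.015 m and z of tower_mid in the frame of tray_tower between 0.038 and 0.046 m and horizontal distance between pad_mid and tray_pad below 0.015 m and z of pad_mid in the frame of tray_pad between 0.008 and 0.016 m and angle between the y axis of pad_mid and the y axis of tray_pad, either way round below 0.4 rad); the robot touches nothing.
It fails at once if the solder spool is moved more than 25 mm (distance of spool_mid from where it was at the start of the episode above 0.025 m).
It fails at once if the slate block is moved more than 25 mm (distance of block_mid from where it was at the start of the episode above 0.025 m).
It fails at once if the antenna tower is tipped over (more than 0.6 rad) (angle between tower_mid's own z axis and vertical above 0.6 rad).
It also fails if it takes over 90 s, if anything falls off the work surface, if the arm or the gripper's body presses on something with over 40 N, if the wrist force passes 120 N, or if a joint passes its speed limit or range.

## Robot

A 6-joint arm with a two-finger parallel gripper is mounted at the origin on the work surface; the furniture and walls round the work are solid. World frame = base frame: x ahead of the robot, y to its left, z up, the work surface at z = 0. Lengths are in mm, angles in rad, forces in N, time in s.
With the tool pointing down it reaches from about 325 to 850 mm from the base axis. Payload 4.4 kg.
Tool frame: the origin (TCP) lies on the centre line of the jaws, within the pads' length; the fingertips stand 8 mm ahead of it and the grasp point (between the pads) lies 11 mm behind it (env.nose_length is the distance from the TCP to the fingertips, in mm); z points along the fingers, y is the line along which they close (so a half turn about z gives the same grasp; the last joint's range is limited). The gripper opens to 94 mm and grips with 3 to 60 N. Pads are 16 mm wide; open, the fingers measure 119 mm over their backs; the gripper's body (75 mm by 177 mm) begins 78 mm behind the grasp point.
Start: joints at [1.044, 0.207, 1.542, -0, 1.393, -0.15], TCP at [211.044, 534.871, 213.447] pointing down, gripper open.
Joint ranges: [-2.73, 2.73], [-0.86, 2.22], [0.23, 2.46], [-1.11, 4.25], [0.08, 2.63], [-2.82, 2.82]. Speed limits (rad/s): [2.79, 2.79, 3.14, 3.14, 3.14, 3.14].

## Interface

Orientations are given as a rotation vector (axis times angle).
In Python, from plant import env, camera, calibration gives the robot as it stands.
- The arm moves only by the tool drive_tool, never from a script. Its argument "steps" is a list of rows, each an object with "claw": the opening in per cent of the stroke, from 0 (shut) to 100 (fully open); "delta_pos": the shift along the tool's x, y, z in m, a list of three; "twist": the turn about the tool's z in degrees. In form: [{"claw": claw, "delta_pos": [x, y, z], "twist": twist}, ...]. A call has 1 to 20 rows; each row is the pose to reach, as a shift and turn from the pose commanded when the call began, along the tool's axes at that moment; what a row does not reach only later rows make up. A row lasts 1/10 s, in which the tool goes at most 50 mm and 8.59 degrees, less where a joint would pass 70% of its speed; a pose out of reach is approached as far as the arm can. A call with a gripper value outside its range is refused whole. The fingers move at their own pace and stop on an object; "newtons" is the grip in N (left out, the last holds). Time passes only in rows, so rows that repeat a pose let the fingers close. It gives the time, the measured TCP pose, the force, the opening and the grip force at its end, in the units of the state.
- env.get_obs(): the state, without advancing time (a new reading comes with each control period).
- camera(name): name is "side" or "top"; returns (picture, depth): 384x512x3 uint8, blue, green, red; 384x512 float32, mm along the optical axis (not along the pixel's ray), 0 where there is no reading.
- calibration(name): a dict with "vertical_fov" (degrees; the focal length in pixels is half the picture's height over the tangent of half this angle, whatever the lens; pixels are square), "cx", "cy" (the principal point, pixels), "R" (3x3) and "t" (3): a world point X has camera coordinates R X + t. Camera axes: x right, y down, z forward; pixel columns grow to the right and rows downward; lengths in mm; the calibration is good to about 2 mm. A picture is of the moment at which its call begins. calibration takes no time and is no camera call.
- env.close_job(): hands the job in; it is judged then, once.
The state is a dict: "clock": time; "joints": joint angles; "qd": joint speeds; "effort": joint torques, N m; "eef_pos": TCP position; "eef_rot": TCP orientation; "ft_force": force on the tool from outside, world axes, zero at the start; "moment": the same for the moment, N m; "width": finger opening in mm; "gripper_force": force on a finger pad.
Only numpy, scipy, OpenCV 4.12 (cv2) and the standard library are available. Lean on these libraries where they do the work, as an engineer would, in place of code of your own. Each camera call takes 0.05 s, during which the arm holds its last target. There are 200 camera calls.

## Working session

There is one attempt and no reset: what is moved stays moved. The work goes in short steps, Python scripts to look and compute and a tool call to move; the robot and the scene stay as the last step left them, time stands still between calls to the robot, and variables do not carry over. Pictures are saved under pics/ and viewed, at most 14 in all, crops included, and the job is handed in when it is done.

Besides the shell and the picture viewer there is one more tool, called after ">>>" in YAML: its name, and indented under it one key for each argument. drive_tool: Moves the arm, as the interface text tells. Its arguments: {"type":"object","properties":{"steps":{"type":"array"},"newtons":{"type":"number"}},"required":["steps"]}

```bash
mkdir -p pics; cat > h.py <<'E'
import numpy as np, cv2
from plant import env, camera, calibration
def world(name, depth):
    c=calibration(name); f=192/np.tan(np.radians(c["vertical_fov"])/2)
    v,u=np.mgrid[0:384,0:512]
    P=np.stack([(u-c["cx"])/f*depth,(v-c["cy"])/f*depth,depth],-1)
    return (P-np.array(c["t"]))@np.array(c["R"])
E
python3 - <<'E'
from h import *
for n in("top","side"):
    p,d=camera(n); cv2.imwrite(f"pics/{n}0.png",p); np.save(n+"d.npy",d)
    c=calibration(n); print(n,c)
    W=world(n,d); print(W[192,256],(d==0).mean())
o=env.get_obs(); print(o)
E
```

```text
top {'vertical_fov': 43.603905867898035, 'cx': 250.4893875384543, 'cy': 190.61952685507075, 'R': array([[ 8.90387737e-03, -9.99959781e-01,  1.07614547e-03],
       [-9.85837538e-01, -8.95835217e-03, -1.67463716e-01],
       [ 1.67466621e-01,  4.30171793e-04, -9.85877653e-01]]), 't': array([ -57.40069855,  560.25975857, 1218.88356058])}
[561.68939402 -67.22316521  20.35761043] 0.003692626953125
side {'vertical_fov': 53.355484255567085, 'cx': 259.55130310503745, 'cy': 188.8658125265391, 'R': array([[ 0.97023284, -0.24162013,  0.01636895],
       [-0.08447418, -0.40100521, -0.91217265],
       [ 0.2269633 ,  0.88363711, -0.40947908]]), 't': array([-556.35574402,  117.26836813,  881.13253061])}
[597.01233859 138.64033708   2.0877541 ] 0.004023234049479167
{'clock': 0.1, 'joints': array([ 1.04449896e+00,  2.07382094e-01,  1.54278226e+00,  7.91034315e-07,
        1.39351577e+00, -1.50479240e-01]), 'qd': array([ 3.70954976e-04, -1.95703212e-03, -3.35225395e-03,  1.31159952e-03,
       -1.57971728e-03, -8.00293321e-05]), 'effort': array([-2.09520949e-03, -3.71861851e+01, -2.82295865e+01,  6.98766508e-02,
        3.10543017e-02, -7.23394601e-05]), 'eef_pos': array([210.68269514, 534.24859302, 212.39373141]), 'eef_rot': array([-0.58673612, -3.08560811,  0.00309194]), 'ft_force': array([-0.09281905, -0.52065135, -0.24995856]), 'moment': array([-0.00666516, -0.01160897, -0.02228287]), 'gripper_force': 0.0, 'width': 93.9551371069045}
```

View pics/top0.png

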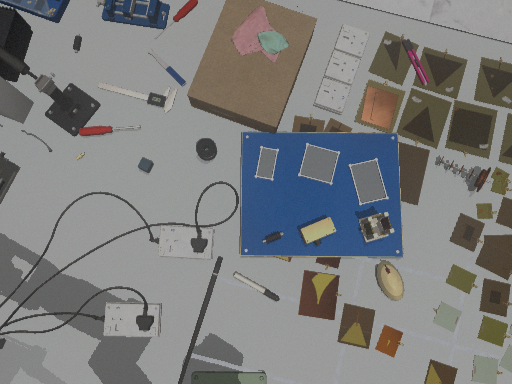

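View pics/side0.png

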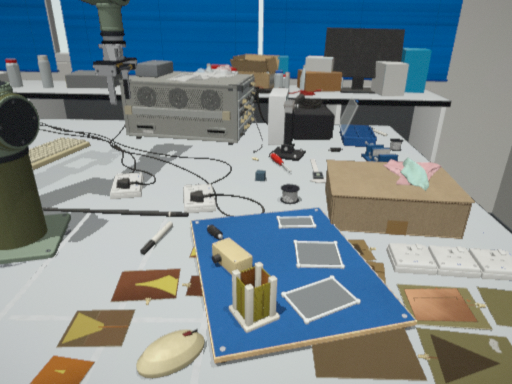

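The top view shows the trays at (267,163) pad, (319,164) tower and (368,181) module. The parts are at (273,238) attenuator, (318,230) module and (377,228) tower. A cardboard box stands just behind the board. Next I measure each in world coordinates.

```bash
cat >> h.py <<'E'
def rect(P,name=""):
    r=cv2.minAreaRect(P[:,:2].astype(np.float32)); b=cv2.boxPoints(r)
    e=[b[1]-b[0],b[2]-b[1]]; e.sort(key=np.linalg.norm)
    l=e[1]; a=np.arctan2(l[1],l[0]); a=(a+np.pi/2)%np.pi-np.pi/2
    print(name,len(P),"ctr",np.round(r[0],1),"size",np.round([np.linalg.norm(x) for x in e],1),"long-axis ang",round(float(a),3),"z",np.round(np.percentile(P[:,2],[2,50,98]),1))
def win(c,h=34):
    m=np.zeros((384,512),bool); m[c[1]-h:c[1]+h,c[0]-h:c[0]+h]=1; return m
def big(m):
    n,l,s,_=cv2.connectedComponentsWithStats(m.astype(np.uint8)); return l==1+np.argmax(s[1:,4])
E
cat > m.py <<'E'
from h import *
p,d=camera("top"); W=world("top",d); hsv=cv2.cvtColor(p,cv2.COLOR_BGR2HSV); H,S,V=[hsv[...,i] for i in range(3)]
z=W[...,2]
notblue=~((H>95)&(H<125)&(S>120))
def ontop(W,m,z0):  # pixels reprojected to plane z0
    c=calibration("top"); C=-np.array(c["R"]).T@np.array(c["t"]); D=W[m]-C
    return C+D*((z0-C[2])/D[:,2])[:,None]
for n,c,h in(("tray_pad",(267,163),24),("tray_tower",(319,164),26),("tray_module",(368,181),28)):
    m=big(win(c,h)&notblue&(abs(z-22)<12)); rect(ontop(W,m,24.),n)
m=big(win((318,230),24)&(H>15)&(H<40)&(S>60)); t=m&(z>47); rect(W[t],"mod top"); rect(W[m],'mod all')
m=win((273,238),16)&notblue&(z>24)&(z<60); rect(W[big(m)],"pad")
m=win((377,228),26)&(z>80); rect(W[m],"tower tops")
m=win((377,228),26)&(z>23)&(z<40)&notblue; rect(W[m],"tower base")
m=win((318,230),28)&notblue&(z>24)&(z<46); 
rect(W[win((206,149),16)&(z>10)],"spool"); rect(W[win((146,165),12)&(z>10)],"block")
b=big((z>40)&win((255,60),60)); print("box",W[b].min(0),W[b].max(0),np.percentile(W[b][:,2],95))
rect(W[b],'box')
b=big(~notblue); rect(W[b],"board")
E
python3 m.py; python3 - <<'E'
import cv2
p=cv2.imread('pics/top0.png')[125:265,235:410]
cv2.imwrite('pics/c0.png',cv2.resize(p,None,fx=4,fy=4,interpolation=2))
E
```

```text
tray_pad 587 ctr [641.6 -94.1] size [52.9 93.3] long-axis ang -0.169 z [24. 24. 24.]
tray_tower 1187 ctr [ 641.1 -237.2] size [96.4 98.7] long-axis ang -0.268 z [24. 24. 24.]
tray_module 1255 ctr [ 594.  -368.4] size [ 84.1 118.1] long-axis ang 0.236 z [24. 24. 24.]
mod top 493 ctr [ 422.7 -154.4] size [ 44.  247.3] long-axis ang -1.117 z [50.2 55.2 60.4]
mod all 494 ctr [ 422.7 -154.4] size [ 44.  247.3] long-axis ang -1.117 z [50.  55.2 60.4]
pad 127 ctr [ 440.3 -111.1] size [20. 57.] long-axis ang -1.162 z [28.8 38.3 44.6]
tower tops 223 ctr [ 425.3 -224.6] size [ 54.2 372.4] long-axis ang -1.29 z [  80.6   97.2 1295.6]
tower base 392 ctr [ 470.8 -396.6] size [116.7 130.7] long-axis ang -0.024 z [23.4 27.6 38.3]
spool 307 ctr [525.2  14.9] size [ 52.7 378. ] long-axis ang 0.339 z [15.1 40.5 46.5]
block 150 ctr [504.6  92. ] size [ 35.9 424.3] long-axis ang 0.833 z [  12.7   28.6 1295.6]
box [ 348.71387838 -223.11923854   40.06271463] [1078.65022133  101.54317088 1295.555016  ] 133.7680402046574
box 10827 ctr [728.   -9.1] size [272.6 713.3] long-axis ang -0.25 z [ 73.8 101.3 140.2]
board 14558 ctr [ 539.  -241.7] size [379.  427.2] long-axis ang -1.567 z [16.1 21.5 27. ]
```

View pics/c0.png

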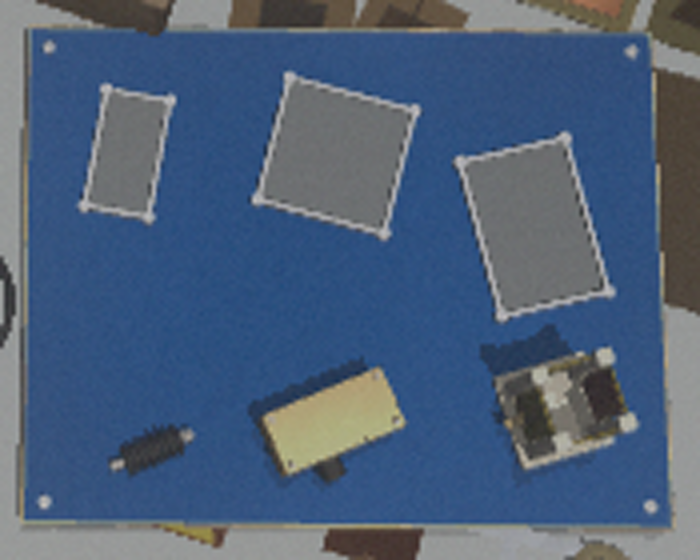

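The crop shows clean outlines. The module's cap points to the robot's side, slightly off-centre. I'm redoing the part measurements with invalid depth filtered out and points projected onto known planes, and locating the cap so I can grip clear of it.

```bash
cat > m2.py <<'E'
from h import *
def load(n):
    p,d=camera(n); W=world(n,d); W[d==0]=0; hsv=cv2.cvtColor(p,cv2.COLOR_BGR2HSV); return p,W,hsv
def plane(W,m,z0,n="top"):
    c=calibration(n); C=-np.array(c["R"]).T@np.array(c["t"]); D=W[m]-C
    return C+D*((z0-C[2])/D[:,2])[:,None]
p,W,hsv=load("top"); H,S,V=[hsv[...,i] for i in range(3)]; z=W[...,2]; nb=~((H>95)&(H<125)&(S>120))
m=big(win((318,230),24)&(H>15)&(H<40)&(S>60)&(V>120)); m=cv2.morphologyEx(m.astype(np.uint8),cv2.MORPH_OPEN,np.ones((3,3)))>0
rect(plane(W,m,54.),"mod")
m=big(win((273,238),16)&nb&(V<90)&(z>24)); rect(plane(W,m,35.),"pad body")
m=big(win((273,238),16)&nb&(z>24)); rect(plane(W,m,32.),"pad all")
m=win((377,228),26)&(z>88)&(z<115); rect(plane(W,m,100.),"tower top")
for n,c,h in(("spool",(206,149),16),("block",(146,165),12)): rect(W[win(c,h)&(z>15)&(z<60)],n)
b=big((z>40)&(z<250)&win((255,62),62)); rect(W[b&(z>100)],'box top')
# cap in module frame
for n,c in(("top",(318,230)),("side",(228,258))):
    p,W,hsv=load(n); H,S,V=[hsv[...,i] for i in range(3)]; z=W[...,2]
    m=win(c,28)&(V<75)&(z>25)&(z<56)&(abs(W[...,0]-415)<50)&(abs(W[...,1]+160)<60)
    if m.sum(): m=big(m); print(n,"cap",m.sum(),np.round(np.median(W[m],0),1),np.round(np.percentile(W[m],5,axis=0)),np.round(np.percentile(W[m],95,axis=0)))
p,W,hsv=load("side")
cv2.imwrite("pics/s1.png",cv2.resize(p[210:330,190:300],None,fx=5,fy=5,interpolation=2))
E
python3 m2.py
```

```text
mod 457 ctr [ 262.5 -110.5] size [ 68.4 536.9] long-axis ang -0.539 z [54. 54. 54.]
pad body 109 ctr [ 440.4 -111.3] size [19.9 41. ] long-axis ang -1.184 z [35. 35. 35.]
pad all 129 ctr [ 440.3 -111.3] size [19.9 57.1] long-axis ang -1.168 z [32. 32. 32.]
tower top 165 ctr [ 469.2 -376. ] size [54.  56.9] long-axis ang -1.264 z [100. 100. 100.]
spool 298 ctr [680.3  69.8] size [51.5 52.1] long-axis ang 1.566 z [22.  41.4 46.5]
block 137 ctr [634.9 235.7] size [29.5 31.8] long-axis ang 1.157 z [16. 28. 33.]
box top 7257 ctr [913.5 -54.5] size [250.6 325.7] long-axis ang -0.348 z [100.1 102.8 140.9]
top cap 13 [ 445.5 -187.9   34.6] [ 432. -193.   27.] [ 459. -182.   42.]
side cap 62 [ 438.  -124.7   34.9] [ 428. -132.   28.] [ 447. -108.   40.]
```

View pics/s1.png

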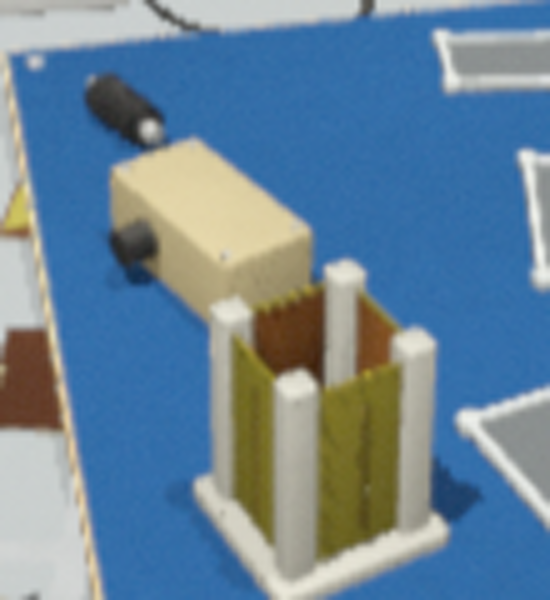

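The side view shows the cap, about 13 mm thick, a little to the +y side of the module's middle. I can therefore grip on the −y half. The module's own rectangle needs a fix for dead-depth pixels.

```bash
cat > m3.py <<'E'
from h import *
def top():
    p,d=camera("top"); W=world("top",np.where(d==0,1200,d)); return p,d,W,cv2.cvtColor(p,cv2.COLOR_BGR2HSV)
def plane(W,m,z0):
    c=calibration("top"); C=-np.array(c["R"]).T@np.array(c["t"]); D=W[m]-C
    return C+D*((z0-C[2])/D[:,2])[:,None]
# go: world target -> tool-frame deltas. yaw = world angle of the closing line
def go(x,y,z,yaw):
    from scipy.spatial.transform import Rotation as Ro
    o=env.get_obs(); R=Ro.from_rotvec(o["eef_rot"]).as_matrix(); cur=np.arctan2(R[1,1],R[0,1])
    d=(yaw-cur+np.pi/2)%np.pi-np.pi/2; j6=np.arctan2(y,x)-(cur+d)
    print("delta",np.round(R.T@(np.array([x,y,z])-o["eef_pos"])/1000,4),"twist",round(-np.degrees(d),1),"pos",np.round(o["eef_pos"],1),"yaw",round(cur,3),"j6 end",round((j6+np.pi)%(2*np.pi)-np.pi,2))
E
python3 - <<'E'
from m3 import *
p,d,W,hsv=top(); H,S,V=[hsv[...,i] for i in range(3)]
m=big(win((318,230),24)&(H>15)&(H<40)&(S>60)&(V>120)); m=cv2.morphologyEx(m.astype(np.uint8),cv2.MORPH_OPEN,np.ones((3,3)))>0
rect(plane(W,m,54.),"mod")
c=np.array([420,-187])
go(440,-111,140,-1.18+np.pi/2)
E
```

```text
mod 454 ctr [ 458.8 -227.9] size [40.1 83.9] long-axis ang -1.183 z [54. 54. 54.]
delta [-0.45   -0.5167  0.0734] twist 46.1 pos [211.  534.8 213.3] yaw 1.195 j6 end -0.64
```

>>> drive_tool:
  steps:
    - {"claw":60,"delta_pos":[-0.45,-0.5167,0.07],"twist":46}
    - {"claw":60,"delta_pos":[-0.45,-0.5167,0.07],"twist":46}
    - {"claw":60,"delta_pos":[-0.45,-0.5167,0.07],"twist":46}
    - {"claw":60,"delta_pos":[-0.45,-0.5167,0.07],"twist":46}
    - {"claw":60,"delta_pos":[-0.45,-0.5167,0.07],"twist":46}
    - {"claw":60,"delta_pos":[-0.45,-0.5167,0.07],"twist":46}
    - {"claw":60,"delta_pos":[-0.45,-0.5167,0.07],"twist":46}
    - {"claw":60,"delta_pos":[-0.45,-0.5167,0.07],"twist":46}
    - {"claw":60,"delta_pos":[-0.45,-0.5167,0.07],"twist":46}
    - {"claw":60,"delta_pos":[-0.45,-0.5167,0.07],"twist":46}
    - {"claw":60,"delta_pos":[-0.45,-0.5167,0.07],"twist":46}
    - {"claw":60,"delta_pos":[-0.45,-0.5167,0.07],"twist":46}
    - {"claw":60,"delta_pos":[-0.45,-0.5167,0.07],"twist":46}
    - {"claw":60,"delta_pos":[-0.45,-0.5167,0.07],"twist":46}
    - {"claw":60,"delta_pos":[-0.45,-0.5167,0.07],"twist":46}
    - {"claw":60,"delta_pos":[-0.45,-0.5167,0.07],"twist":46}
    - {"claw":60,"delta_pos":[-0.45,-0.5167,0.07],"twist":46}
    - {"claw":60,"delta_pos":[-0.45,-0.5167,0.07],"twist":46}
  newtons: 20

```text
clock: 2.2
eef_pos: [439.6, -109.5, 143.5]
eef_rot: [-1.743, -2.613, -0.0]
ft_force: [-0.5, -0.2, -0.6]
width: 56.5
gripper_force: 0.0
```

```bash
python3 -c "
from m3 import *
go(440.3,-111.2,34,-1.18+np.pi/2); p,d=camera('side'); cv2.imwrite('pics/s2.png',cv2.resize(p[120:330,150:350],None,fx=2.5,fy=2.5)); print(env.get_obs()['joints'])"
```

```text
delta [-0.0019 -0.      0.1095] twist 0.2 pos [ 439.6 -109.5  143.5] yaw 0.394 j6 end -0.64
[-4.35670362e-01  1.78809188e-02  1.90408571e+00  1.70531912e-04
  1.21955182e+00 -8.30007793e-01]
```

>>> drive_tool:
  steps:
    - {"claw":60,"delta_pos":[-0.002,0,0.05],"twist":0}
    - {"claw":60,"delta_pos":[-0.002,0,0.09],"twist":0}
    - {"claw":60,"delta_pos":[-0.002,0,0.1095],"twist":0}
    - {"claw":60,"delta_pos":[-0.002,0,0.1095],"twist":0}
    - {"claw":5,"delta_pos":[-0.002,0,0.1095],"twist":0}
    - {"claw":5,"delta_pos":[-0.002,0,0.1095],"twist":0}
    - {"claw":5,"delta_pos":[-0.002,0,0.1095],"twist":0}
    - {"claw":5,"delta_pos":[-0.002,0,0.1095],"twist":0}
    - {"claw":5,"delta_pos":[-0.002,0,0.1095],"twist":0}
    - {"claw":5,"delta_pos":[-0.002,0,0.1095],"twist":0}
    - {"claw":5,"delta_pos":[-0.002,0,0.1095],"twist":0}
    - {"claw":5,"delta_pos":[-0.002,0,0.1095],"twist":0}
  newtons: 20

```text
clock: 3.45
eef_pos: [441.3, -113.1, 34.7]
eef_rot: [1.746, 2.611, 0.0]
ft_force: [-1.2, 0.6, 5.8]
width: 19.6
gripper_force: 20.0
```

```bash
python3 -c "
from m3 import *
go(641.6,-94.1,90,-0.169+np.pi/2)"
```

```text
delta [-0.059   0.1924 -0.0551] twist -57.9 pos [ 441.3 -113.1   34.7] yaw 0.392 j6 end -1.55
```

>>> drive_tool:
  steps:
    - {"claw":5,"delta_pos":[0,0,-0.045],"twist":0}
    - {"claw":5,"delta_pos":[-0.059,0.192,-0.05],"twist":-58}
    - {"claw":5,"delta_pos":[-0.059,0.192,-0.05],"twist":-58}
    - {"claw":5,"delta_pos":[-0.059,0.192,-0.05],"twist":-58}
    - {"claw":5,"delta_pos":[-0.059,0.192,-0.05],"twist":-58}
    - {"claw":5,"delta_pos":[-0.059,0.192,-0.05],"twist":-58}
    - {"claw":5,"delta_pos":[-0.059,0.192,-0.05],"twist":-58}
    - {"claw":5,"delta_pos":[-0.059,0.192,-0.05],"twist":-58}
    - {"claw":5,"delta_pos":[-0.059,0.192,-0.05],"twist":-58}
    - {"claw":5,"delta_pos":[-0.059,0.192,-0.05],"twist":-58}
    - {"claw":5,"delta_pos":[-0.059,0.192,-0.05],"twist":-58}
    - {"claw":5,"delta_pos":[-0.059,0.192,-0.05],"twist":-58}

```text
clock: 4.65
eef_pos: [640.6, -94.0, 84.0]
eef_rot: [0.263, 3.131, 0.0]
ft_force: [0.0, -0.5, -0.4]
width: 19.7
gripper_force: 20.0
```

```bash
python3 -c "
from m3 import *
go(642,-94.1,37,-0.169+np.pi/2); p,d=camera('side'); cv2.imwrite('pics/s2.png',cv2.resize(p[120:330,190:400],None,fx=2.5,fy=2.5)); print(env.get_obs()['width'])"
```

```text
delta [-0.0014  0.0001  0.047 ] twist 0.1 pos [640.6 -94.   84. ] yaw 1.403 j6 end -1.55
19.859914865049088
```

View pics/s2.png

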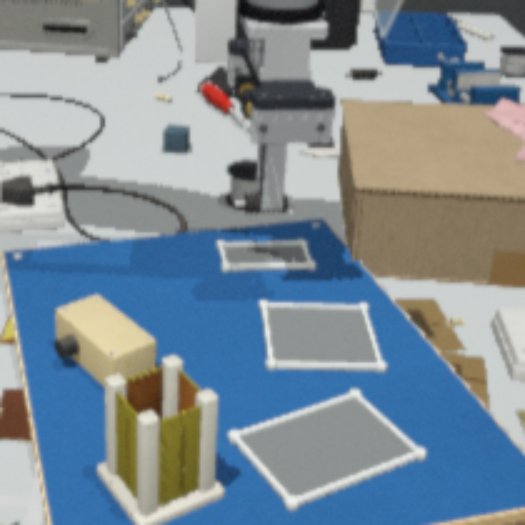

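The attenuator hangs between the fingers (270,205) above its tray, clear of the cardboard box. Lowering it now and releasing.

>>> drive_tool:
  steps:
    - {"claw":5,"delta_pos":[-0.001,0,0.03],"twist":0}
    - {"claw":5,"delta_pos":[-0.001,0,0.042],"twist":0}
    - {"claw":5,"delta_pos":[-0.001,0,0.047],"twist":0}
    - {"claw":5,"delta_pos":[-0.001,0,0.0475],"twist":0}
    - {"claw":5,"delta_pos":[-0.001,0,0.0475],"twist":0}
    - {"claw":45,"delta_pos":[-0.001,0,0.0475],"twist":0}
    - {"claw":45,"delta_pos":[-0.001,0,0.0475],"twist":0}
    - {"claw":45,"delta_pos":[-0.001,0,0.0475],"twist":0}
    - {"claw":45,"delta_pos":[-0.001,0,0.0475],"twist":0}
    - {"claw":45,"delta_pos":[-0.001,0,0.0],"twist":0}
    - {"claw":70,"delta_pos":[-0.001,0,-0.05],"twist":0}
    - {"claw":70,"delta_pos":[-0.001,0,-0.05],"twist":0}
    - {"claw":70,"delta_pos":[-0.001,0,-0.05],"twist":0}

```text
clock: 6.0
eef_pos: [643.3, -94.5, 136.5]
eef_rot: [0.261, 3.126, -0.002]
ft_force: [0.1, 0.5, -0.3]
width: 62.9
gripper_force: 0.0
```

```bash
python3 -c "
from m3 import *
go(465,-243.6,110,0.388)"
```

```text
delta [ 0.1513 -0.1765  0.0258] twist 58.2 pos [643.3 -94.5 136.5] yaw 1.404 j6 end -0.87
```

>>> drive_tool:
  steps:
    - {"claw":85,"delta_pos":[0.151,-0.1765,0.02],"twist":58}
    - {"claw":85,"delta_pos":[0.151,-0.1765,0.02],"twist":58}
    - {"claw":85,"delta_pos":[0.151,-0.1765,0.02],"twist":58}
    - {"claw":85,"delta_pos":[0.151,-0.1765,0.02],"twist":58}
    - {"claw":85,"delta_pos":[0.151,-0.1765,0.02],"twist":58}
    - {"claw":85,"delta_pos":[0.151,-0.1765,0.02],"twist":58}
    - {"claw":85,"delta_pos":[0.151,-0.1765,0.02],"twist":58}
    - {"claw":85,"delta_pos":[0.151,-0.1765,0.02],"twist":58}
    - {"claw":85,"delta_pos":[0.151,-0.1765,0.02],"twist":58}
    - {"claw":85,"delta_pos":[0.151,-0.1765,0.02],"twist":58}

```text
clock: 7.0
eef_pos: [463.3, -242.6, 113.1]
eef_rot: [-1.743, -2.612, -0.0]
ft_force: [0.4, 0.4, -0.6]
width: 79.9
gripper_force: 0.0
```

```bash
python3 -c "
from m3 import *
go(465,-243.6,36,0.388); p,d=camera('side'); cv2.imwrite('pics/s3.png',cv2.resize(p[170:330,180:340],None,fx=3.5,fy=3.5)); print(env.get_obs()['width'])
p,d,W,hsv=top(); H,S,V=[hsv[...,i] for i in range(3)]
m=win((267,163),16)&(V<70)&(d>0)&(W[...,2]<60); rect(plane(W,big(m),38.),'pad in tray')"
```

```text
delta [-0.0017  0.0013  0.0771] twist 0.4 pos [ 463.3 -242.6  113.1] yaw 0.394 j6 end -0.87
79.76007664264411
pad in tray 106 ctr [636.8 -93. ] size [19.6 46. ] long-axis ang -0.119 z [38. 38. 38.]
```

View pics/s3.png

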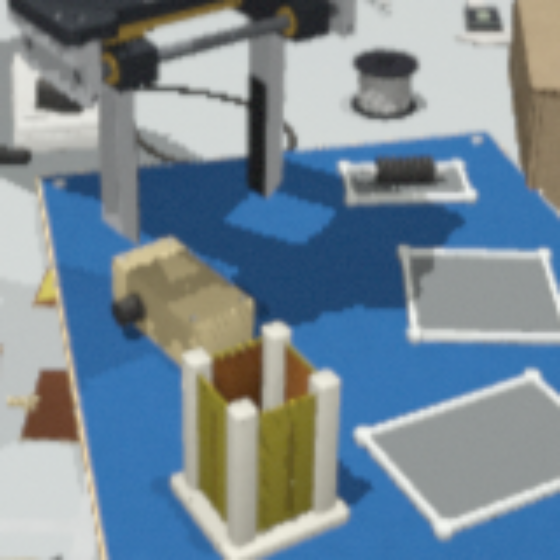

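The attenuator lies flat in its tray (405,170), about 5 mm or less off centre. The fingers straddle the module, clear of the cap (128,308). Descending to grip it.

>>> drive_tool:
  steps:
    - {"claw":85,"delta_pos":[-0.0015,0.001,0.03],"twist":0}
    - {"claw":85,"delta_pos":[-0.0015,0.001,0.06],"twist":0}
    - {"claw":85,"delta_pos":[-0.0015,0.001,0.077],"twist":0}
    - {"claw":85,"delta_pos":[-0.0015,0.001,0.077],"twist":0}
    - {"claw":20,"delta_pos":[-0.0015,0.001,0.077],"twist":0}
    - {"claw":20,"delta_pos":[-0.0015,0.001,0.077],"twist":0}
    - {"claw":20,"delta_pos":[-0.0015,0.001,0.077],"twist":0}
    - {"claw":20,"delta_pos":[-0.0015,0.001,0.077],"twist":0}
    - {"claw":20,"delta_pos":[-0.0015,0.001,0.077],"twist":0}
    - {"claw":20,"delta_pos":[-0.0015,0.001,0.077],"twist":0}
    - {"claw":20,"delta_pos":[-0.0015,0.001,0.077],"twist":0}
    - {"claw":20,"delta_pos":[-0.0015,0.001,0.077],"twist":0}
  newtons: 50

```text
clock: 8.3
eef_pos: [465.3, -244.5, 37.6]
eef_rot: [1.746, 2.611, -0.001]
ft_force: [-2.6, 1.0, 5.3]
width: 42.0
gripper_force: 49.9
```

```bash
python3 -c "
from m3 import *
go(610.5,-364.4,100,0.236+np.pi/2); print(env.get_obs()['joints'])"
```

```text
delta [-0.1663  0.0884 -0.0623] twist -81.0 pos [ 465.3 -244.5   37.6] yaw 0.392 j6 end -2.34
[-6.48395443e-01  3.20164085e-01  1.80538617e+00 -4.11175583e-04
  1.01534187e+00 -1.04043712e+00]
```

>>> drive_tool:
  steps:
    - {"claw":20,"delta_pos":[0,0,-0.04],"twist":0}
    - {"claw":20,"delta_pos":[0,0,-0.08],"twist":0}
    - {"claw":20,"delta_pos":[0,0,-0.1],"twist":0}
    - {"claw":20,"delta_pos":[-0.166,0.0885,-0.1],"twist":-81}
    - {"claw":20,"delta_pos":[-0.166,0.0885,-0.1],"twist":-81}
    - {"claw":20,"delta_pos":[-0.166,0.0885,-0.1],"twist":-81}
    - {"claw":20,"delta_pos":[-0.166,0.0885,-0.1],"twist":-81}
    - {"claw":20,"delta_pos":[-0.166,0.0885,-0.1],"twist":-81}
    - {"claw":20,"delta_pos":[-0.166,0.0885,-0.1],"twist":-81}
    - {"claw":20,"delta_pos":[-0.166,0.0885,-0.1],"twist":-81}
    - {"claw":20,"delta_pos":[-0.166,0.0885,-0.1],"twist":-81}
    - {"claw":20,"delta_pos":[-0.166,0.0885,-0.1],"twist":-81}
    - {"claw":20,"delta_pos":[-0.166,0.0885,-0.1],"twist":-81}
    - {"claw":20,"delta_pos":[-0.166,0.0885,-0.1],"twist":-81}
    - {"claw":20,"delta_pos":[-0.166,0.0885,-0.1],"twist":-81}
    - {"claw":20,"delta_pos":[-0.166,0.0885,-0.1],"twist":-81}

```text
clock: 9.9
eef_pos: [610.0, -363.4, 136.2]
eef_rot: [0.367, -3.119, -0.001]
ft_force: [0.4, -0.4, -2.8]
width: 42.0
gripper_force: 49.9
```

```bash
python3 -c "
from m3 import *
go(610.5,-364.4,39.5,0.236+np.pi/2); p,d=camera('side'); cv2.imwrite('pics/s4.png',cv2.resize(p[150:350,210:410],None,fx=2.8,fy=2.8)); print(env.get_obs()['width'])"
```

```text
delta [-0.0003 -0.0012  0.0967] twist -0.1 pos [ 610.  -363.4  136.2] yaw 1.805 j6 end -2.34
41.5409098049604
```

View pics/s4.png

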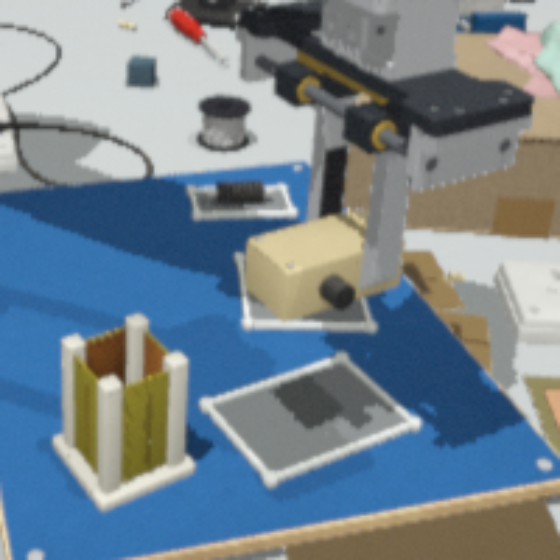

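The module hangs level at (310,270) over the big tray. Lowering it in and releasing.

>>> drive_tool:
  steps:
    - {"claw":20,"delta_pos":[0,-0.001,0.04],"twist":0}
    - {"claw":20,"delta_pos":[0,-0.001,0.075],"twist":0}
    - {"claw":20,"delta_pos":[0,-0.001,0.092],"twist":0}
    - {"claw":20,"delta_pos":[0,-0.001,0.097],"twist":0}
    - {"claw":20,"delta_pos":[0,-0.001,0.097],"twist":0}
    - {"claw":65,"delta_pos":[0,-0.001,0.097],"twist":0}
    - {"claw":65,"delta_pos":[0,-0.001,0.097],"twist":0}
    - {"claw":65,"delta_pos":[0,-0.001,0.097],"twist":0}
    - {"claw":65,"delta_pos":[0,-0.001,0.097],"twist":0}
    - {"claw":65,"delta_pos":[0,-0.001,0.06],"twist":0}
    - {"claw":65,"delta_pos":[0,-0.001,0.01],"twist":0}
    - {"claw":90,"delta_pos":[0,-0.001,-0.02],"twist":0}
    - {"claw":90,"delta_pos":[0,-0.001,-0.02],"twist":0}

```text
clock: 11.25
eef_pos: [614.2, -367.5, 165.2]
eef_rot: [-0.367, 3.11, -0.015]
ft_force: [0.3, -0.3, -0.1]
width: 73.7
gripper_force: 0.0
```

```bash
python3 -c "
from m3 import *
go(469.2,-376,150,0.307); print(env.get_obs()['joints'])"
```

```text
delta [0.1431 0.0257 0.0136] twist 85.9 pos [ 614.2 -367.5  165.2] yaw 1.806 j6 end -0.98
[-6.59866387e-01  5.28022204e-01  1.21172446e+00 -6.01421062e-05
  1.38792149e+00 -2.46582638e+00]
```

>>> drive_tool:
  steps:
    - {"claw":100,"delta_pos":[0.145,0.026,0.02],"twist":86}
    - {"claw":100,"delta_pos":[0.145,0.026,0.02],"twist":86}
    - {"claw":100,"delta_pos":[0.145,0.026,0.02],"twist":86}
    - {"claw":100,"delta_pos":[0.145,0.026,0.02],"twist":86}
    - {"claw":100,"delta_pos":[0.145,0.026,0.02],"twist":86}
    - {"claw":100,"delta_pos":[0.145,0.026,0.02],"twist":86}
    - {"claw":100,"delta_pos":[0.145,0.026,0.02],"twist":86}
    - {"claw":100,"delta_pos":[0.145,0.026,0.02],"twist":86}
    - {"claw":100,"delta_pos":[0.145,0.026,0.02],"twist":86}
    - {"claw":100,"delta_pos":[0.145,0.026,0.02],"twist":86}
    - {"claw":100,"delta_pos":[0.145,0.026,0.02],"twist":86}
    - {"claw":100,"delta_pos":[0.145,0.026,0.02],"twist":86}
    - {"claw":100,"delta_pos":[0.145,0.026,0.02],"twist":86}

```text
clock: 12.55
eef_pos: [463.2, -372.9, 136.4]
eef_rot: [-1.855, -2.534, -0.0]
ft_force: [0.1, 0.2, 0.1]
width: 94.2
gripper_force: 0.0
```

```bash
python3 -c "
from m3 import *
go(469.2,-376,70,0.307); p,d=camera('side'); cv2.imwrite('pics/s5.png',cv2.resize(p[170:350,170:370],None,fx=2.8,fy=2.8)); print(env.get_obs()['width'])
p,d,W,hsv=top(); H,S,V=[hsv[...,i] for i in range(3)]
m=win((368,181),30)&(H>15)&(H<40)&(S>60)&(V>90)&(d>0)&(W[...,2]<75); rect(plane(W,big(m),56.),'mod in tray')"
```

```text
delta [-0.0048  0.0048  0.0664] twist -0.0 pos [ 463.2 -372.9  136.4] yaw 0.307 j6 end -0.98
93.69438050550883
mod in tray 342 ctr [ 600.2 -368.6] size [41.8 71.4] long-axis ang 0.257 z [56. 56. 56.]
```

View pics/s5.png

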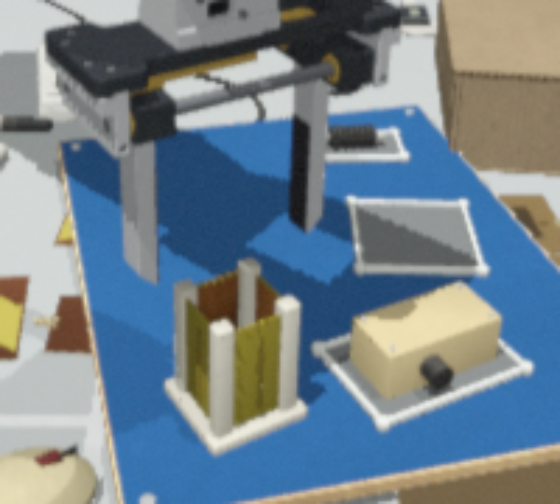

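The module sits flat in its tray (420,340), with one end hidden from the top camera by the gripper. The tower stands upright (235,360). I'll correct the small xy offset, descend and grip gently.

>>> drive_tool:
  steps:
    - {"claw":100,"delta_pos":[-0.0048,0.0048,0],"twist":0}
    - {"claw":100,"delta_pos":[-0.0048,0.0048,0],"twist":0}
    - {"claw":100,"delta_pos":[-0.0048,0.0048,0.02],"twist":0}
    - {"claw":100,"delta_pos":[-0.0048,0.0048,0.045],"twist":0}
    - {"claw":100,"delta_pos":[-0.0048,0.0048,0.066],"twist":0}
    - {"claw":100,"delta_pos":[-0.0048,0.0048,0.066],"twist":0}
    - {"claw":100,"delta_pos":[-0.0048,0.0048,0.066],"twist":0}
    - {"claw":30,"delta_pos":[-0.0048,0.0048,0.066],"twist":0}
    - {"claw":30,"delta_pos":[-0.0048,0.0048,0.066],"twist":0}
    - {"claw":30,"delta_pos":[-0.0048,0.0048,0.066],"twist":0}
    - {"claw":30,"delta_pos":[-0.0048,0.0048,0.066],"twist":0}
    - {"claw":30,"delta_pos":[-0.0048,0.0048,0.066],"twist":0}
    - {"claw":30,"delta_pos":[-0.0048,0.0048,0.066],"twist":0}
    - {"claw":30,"delta_pos":[-0.0048,0.0048,0.066],"twist":0}
    - {"claw":30,"delta_pos":[-0.0048,0.0048,0.066],"twist":0}
  newtons: 15

```text
clock: 14.15
eef_pos: [469.4, -376.4, 71.1]
eef_rot: [-1.858, -2.533, 0.0]
ft_force: [-1.5, -0.5, 1.5]
width: 50.1
gripper_force: 15.0
```

```bash
python3 -c "
from m3 import *
go(641.1,-237.2,150,-0.268)"
```

```text
delta [ 0.0813  0.2056 -0.079 ] twist 32.8 pos [ 469.4 -376.4   71.1] yaw 0.305 j6 end -0.09
```

>>> drive_tool:
  steps:
    - {"claw":30,"delta_pos":[0,0,-0.02],"twist":0}
    - {"claw":30,"delta_pos":[0,0,-0.05],"twist":0}
    - {"claw":30,"delta_pos":[0,0,-0.07],"twist":0}
    - {"claw":30,"delta_pos":[0.01,0.025,-0.07],"twist":4}
    - {"claw":30,"delta_pos":[0.022,0.055,-0.07],"twist":9}
    - {"claw":30,"delta_pos":[0.034,0.085,-0.07],"twist":14}
    - {"claw":30,"delta_pos":[0.046,0.115,-0.07],"twist":19}
    - {"claw":30,"delta_pos":[0.057,0.145,-0.07],"twist":23}
    - {"claw":30,"delta_pos":[0.069,0.175,-0.07],"twist":28}
    - {"claw":30,"delta_pos":[0.077,0.195,-0.07],"twist":31}
    - {"claw":30,"delta_pos":[0.0813,0.2056,-0.07],"twist":32.8}
    - {"claw":30,"delta_pos":[0.0813,0.2056,-0.07],"twist":32.8}
    - {"claw":30,"delta_pos":[0.0813,0.2056,-0.07],"twist":32.8}

```text
clock: 15.45
eef_pos: [640.7, -236.9, 140.2]
eef_rot: [-2.496, -1.906, 0.001]
ft_force: [-0.2, 1.0, -0.2]
width: 49.7
gripper_force: 15.0
```

```bash
python3 -c "
from m3 import *
go(641.1,-237.2,73.6,-0.268); p,d=camera('side'); cv2.imwrite('pics/s6.png',cv2.resize(p[130:330,200:400],None,fx=2.8,fy=2.8)); print(env.get_obs()['width'])"
```

```text
delta [-0.0001  0.0006  0.0666] twist 0.1 pos [ 640.7 -236.9  140.2] yaw -0.266 j6 end -0.09
50.268680623246844
```

View pics/s6.png

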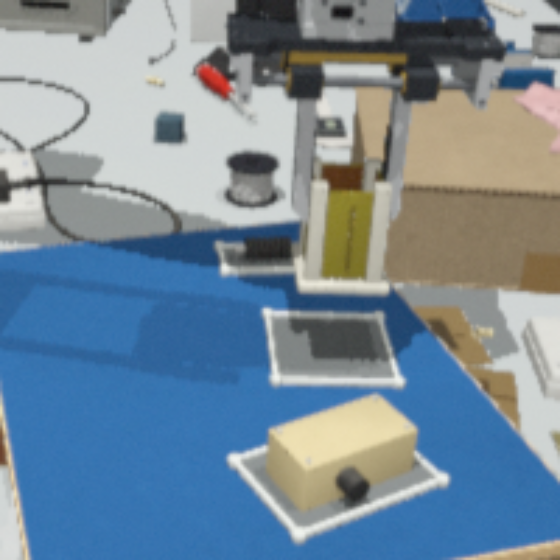

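The tower hangs upright at (345,235) over the square tray, squared to it. The module lies centred in its tray. Lowering and releasing.

>>> drive_tool:
  steps:
    - {"claw":30,"delta_pos":[0,0,0.03],"twist":0}
    - {"claw":30,"delta_pos":[0,0,0.05],"twist":0}
    - {"claw":30,"delta_pos":[0,0,0.062],"twist":0}
    - {"claw":30,"delta_pos":[0,0,0.0668],"twist":0}
    - {"claw":30,"delta_pos":[0,0,0.0668],"twist":0}
    - {"claw":30,"delta_pos":[0,0,0.0668],"twist":0}
    - {"claw":100,"delta_pos":[0,0,0.0668],"twist":0}
    - {"claw":100,"delta_pos":[0,0,0.0668],"twist":0}
    - {"claw":100,"delta_pos":[0,0,0.0668],"twist":0}
    - {"claw":100,"delta_pos":[0,0,0.0668],"twist":0}
    - {"claw":100,"delta_pos":[0,0,0.0668],"twist":0}
    - {"claw":100,"delta_pos":[0,0,0.03],"twist":0}
    - {"claw":100,"delta_pos":[0,0,-0.02],"twist":0}
    - {"claw":100,"delta_pos":[0,0,-0.07],"twist":0}
    - {"claw":100,"delta_pos":[0,0,-0.07],"twist":0}

```text
clock: 17.0
eef_pos: [646.2, -239.5, 221.9]
eef_rot: [2.485, 1.895, 0.012]
ft_force: [0.3, 0.6, 1.2]
width: 93.9
gripper_force: 0.0
```

```bash
python3 -c "
from m3 import *
go(420,-200,210,-0.268)"
```

```text
delta [-0.0217 -0.2288  0.0079] twist 0.0 pos [ 646.2 -239.5  221.9] yaw -0.267 j6 end -0.18
```

>>> drive_tool:
  steps:
    - {"claw":100,"delta_pos":[-0.022,-0.25,0],"twist":0}
    - {"claw":100,"delta_pos":[-0.022,-0.25,0],"twist":0}
    - {"claw":100,"delta_pos":[-0.022,-0.25,0],"twist":0}
    - {"claw":100,"delta_pos":[-0.022,-0.25,0],"twist":0}
    - {"claw":100,"delta_pos":[-0.022,-0.25,0],"twist":0}
    - {"claw":100,"delta_pos":[-0.022,-0.25,0],"twist":0}
    - {"claw":100,"delta_pos":[-0.022,-0.25,0],"twist":0}
    - {"claw":100,"delta_pos":[-0.022,-0.25,0],"twist":0}
    - {"claw":100,"delta_pos":[-0.022,-0.25,0],"twist":0}

```text
clock: 17.9
eef_pos: [395.9, -193.0, 211.6]
eef_rot: [2.496, 1.905, 0.001]
ft_force: [-0.5, -0.5, -0.5]
width: 94.0
gripper_force: 0.0
```

```bash
python3 -c "
from m3 import *
p,d,W,hsv=top(); H,S,V=[hsv[...,i] for i in range(3)]; z=W[...,2]
cv2.imwrite('pics/t9.png',cv2.resize(p[120:265,190:410],None,fx=3.5,fy=3.5,interpolation=2))
m=win((368,181),30)&(H>15)&(H<40)&(S>60)&(V>90)&(d>0)&(z<75); rect(plane(W,big(m),56.),'mod')
m=win((267,163),16)&(V<60)&(d>0)&(z>26)&(z<60); rect(plane(W,big(m),37.),'pad')
m=win((319,160),28)&(z>90)&(z<117)&(d>0); rect(plane(W,m,102.),'tower')
print(env.get_obs()['eef_pos'])"
```

```text
mod 433 ctr [ 593.1 -370.4] size [42.  86.1] long-axis ang 0.254 z [56. 56. 56.]
pad 15 ctr [648.1 -88. ] size [ 5.2 20.8] long-axis ang -0.267 z [37. 37. 37.]
tower 164 ctr [ 642.2 -237.8] size [54.  57.5] long-axis ang -0.282 z [102. 102. 102.]
[ 395.77813454 -192.83795997  211.36557023]
```

View pics/t9.png

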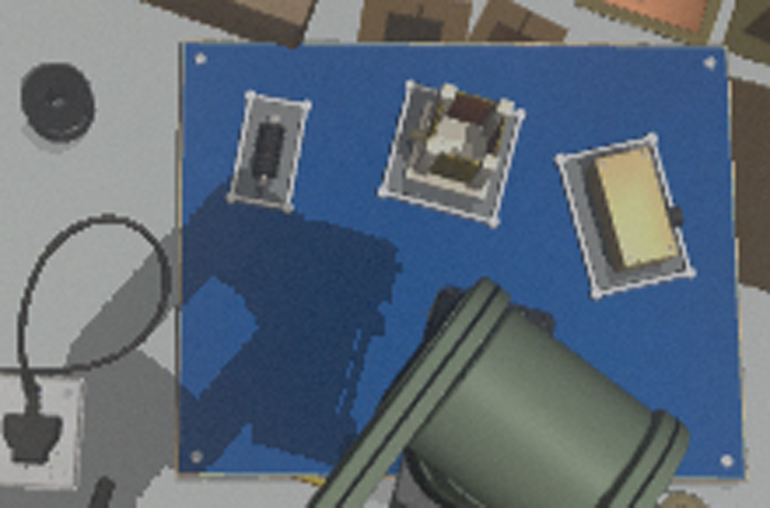

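All three parts sit flat and central: attenuator at (268,151), tower at (455,140) and module at (635,208). The spool is untouched at (58,103). Handing in.

```bash
python3 -c "
from plant import env
print(env.close_job())"
```

```text
the job is handed in; nothing more can be done
None
```

All three parts are in their own trays, flat, released and, in the last pictures, near the middle (module and tower within about 3 mm; the attenuator judged by eye); the spool and block were left alone, and the job was handed in at about 18 s of robot time, with no verdict returned.

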